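# Seat a tube block in the corner of a tilted pipetting stand and clamp it

### The arm

A 7-joint arm with a two-finger parallel gripper is mounted at the origin on a cart in front of the work surface, level with it; the furniture and walls round the work are solid. World frame = base frame: x ahead of the robot, y to its left, z up, the work surface at z = 0. Lengths are in m, angles in rad, forces in N, time in s.
With the tool pointing down it reaches from about 0.425 to 0.95 m from the base axis. Payload 4.7 kg.
Tool frame: the origin (TCP) lies midway between the tips of the shut fingers; the grasp point (between the pads) lies env.grip_point_offset behind it (env.grip_point_offset is the distance from the TCP to the grasp point, in m); z points along the fingers, y is the direction in which the jaws open and shut (so a half turn about z gives the same grasp; the last joint's range is limited). The gripper opens to 85 mm and grips with 20 to 120 N. Pads are 22 mm wide; open, the fingers measure 114 mm over their backs; the gripper's body (76 mm by 85 mm) begins 54 mm behind the grasp point. The pads swing forward as they close: fully open they stand 13 mm farther back than shut.
Start: joints at [1.099, 0.469, -0.049, 1.532, 0.024, 1.141, -0.082], TCP at [0.289, -0.61, 0.231] pointing down, gripper open.
Joint ranges: [-2.59, 2.59], [-0.33, 1.99], [-1.39, 1.29], [0.1, 2.45], [-1.04, 4.18], [0.21, 1.99], [-2.66, 2.66]. Speed limits (rad/s): [2.57, 2.57, 3.14, 3.14, 3.14, 3.14, 3.14].

### API

Orientations are given as a 3x3 rotation matrix whose columns are the frame's x, y, z axes.
In Python, from rig import env, capture, sign_off gives the robot as it stands.
- The arm moves only by the tool send_rows, never from a script. Its argument "increments" is a list of rows, each a list of 7 numbers: the closure, from 0 (fully open) to 1 (shut), then the shift along the world's x, y, z each as a share of 250 mm, from -1 to 1, then the turn, a rotation vector about the world's x, y, z each as a share of 90 degrees, from -1 to 1. In form: [[hand, x, y, z, rx, ry, rz], ...]. A call has 1 to 5 rows; each row is the pose to reach, as a shift and turn from the pose commanded when the call began; what a row does not reach only later rows make up. A row lasts 1/10 s, in which the tool goes at most 50 mm and 8.59 degrees, less where a joint would pass 70% of its speed; a pose out of reach is approached as far as the arm can. A call with a number of a shift or a turn outside -1 to 1 is refused whole. A call with a gripper value outside its range is refused whole. The fingers move at their own pace and stop on an object; the grip force is fixed at half the most. Time passes only in rows, so rows that repeat a pose let the fingers close. It gives the time, the measured TCP pose, the force and the opening at its end, in the units of the state.
- env.observe(): the state, without advancing time (a new reading comes with each control period).
- capture(name): name is "scene" or "top" or "wrist"; returns a dict with "pixels" (480x640x3 uint8, red, green, blue), "fx", "fy", "cx", "cy" (pixels), "distortion" ([k1, k2, p1, p2, k3] as OpenCV has them; the pictures are not rectified), "R" (3x3) and "t" (3): a world point X has camera coordinates R X + t. Camera axes: x right, y down, z forward; pixel columns grow to the right and rows downward; lengths in m; the calibration is good to about 2 mm. A picture is of the moment at which its call begins. There is no depth.
- sign_off(): hands the job in, once; it reports no verdict.
The state is a dict: "time": time; "joint_pos": joint angles; "dq": joint speeds; "joint_efforts": joint torques, N m; "tool_pos": TCP position; "orientation": TCP orientation; "force": force on the tool from outside, world axes, zero at the start; "moment": the same for the moment, N m; "grip_width": finger opening in m.
Only numpy, scipy, OpenCV 4.12 (cv2) and the standard library are available. Lean on these libraries where they do the work, as an engineer would, in place of code of your own. Each camera call takes 0.05 s, during which the arm holds its last target. There are 200 camera calls.

### The job

Put the blue tube block upright on the tilted green plate of the pipetting stand, long side along the ledge, and let go of it about a centimetre short of both the ledge and the end stop, so that its own weight slides it gently into the corner; do not press it into the corner with the gripper. Then push the red-handled clamp slide along the plate until its sprung tip holds the block lightly, at about 6 N: neither loose nor squeezed hard. Leave the beaker and the timer where they are.

Things in the scene. Friction and masses are not known exactly. Their poses are not given: they have to be found in the camera images.
- block_center (a point): centre (20 mm over the underside) of the loose tube block: blue plastic, 48 x 70 x 40 mm (its own x, y, z), 3 x 4 black wells on its top, about 0.15 kg. Grip it across its 48 mm width, by its upper 25 mm. It starts upright on the worktop, to the left or to the right of the stand
- tube_block: the same tube block; origin at the centre of its underside, x across its width (48 mm), y along its length (70 mm), z up through the wells. Either way round is right
- plate: green tilted plate of the fixed pipetting stand, slippery. Origin: the locating corner on its surface, about 42 mm above the worktop, the lowest point. x runs up the slope from the ledge (rises 18 degrees; to 96 mm), y along the ledge from the end stop (rises 19 degrees; to 195 mm), z is its normal. A block let go on it slides into the corner by itself; home, its centre is at x 24, y 35, z 20 mm
- corner: the two aluminium bars on the plate that form its corner, origin and axes as plate: the ledge, 10 mm high and 10 mm thick, face at plate x = 0, from plate y = -12 to 80 mm; and the end stop, 18 mm high and 10 mm thick, face at plate y = 0, from plate x = 7 to 73 mm. A block let go more than about 25 mm off strikes them too hard
- clamp_handle (a point): centre of the clamp slide's red upright handle, 30 mm (plate x) x 12 mm (plate y) x 30 mm (plate z); it stands 24 to 54 mm above the plate, 26 mm up the slope from the ledge. Push its far face (plate +y side) towards plate -y, with the fingers at least 20 mm above the plate, clear of slide and rails
- clamp: dark clamp slide, 27 x 34 mm, axes as plate, origin on the plate under its middle. It slides to plate -y with a steady drag of 10 N and stays where left. Its sprung black tip yields 1 mm per 4 N and sits on a screwed spindle: its face lies 42 mm ahead (-y) of the origin, up to 8 mm more or less, not reported. Once it meets the block the push rises from 10 N: stop near 16 N
- beaker: clear plastic beaker, 56 mm across, 70 mm tall, a bystander; origin at the centre of its underside
- lab_timer: small white bench timer, 64 x 62 x 19 mm, a bystander; origin at the centre of its underside

How it is judged:
On the way:
1. the block lies home in the corner, against ledge and stop, let go of and not yet clamped (x of block_center in the frame of plate between 0.022 and 0.026 m and y of block_center in the frame of plate between 0.033 and 0.037 m and z of block_center in the frame of plate below 0.0225 m and angle between the z axis of tube_block and the z axis of plate, either way round below 0.05 rad and angle between the y axis of tube_block and the y axis of plate, either way round below 0.05 rad and contact force between the fingers and tube_block below 0.05 N and contact force between clamp and tube_block below 0.5 N), for 0.2 s.
At the end, for the whole second after the job is handed in: The block lies flat on the plate in the corner (centre within 2 mm of home along the ledge and up the slope, within 3 degrees), let go of and at rest, and the clamp's sprung tip presses on it with 3 to 10 N (x of block_center in the frame of plate between 0.022 and 0.026 m and y of block_center in the frame of plate between 0.033 and 0.037 m and z of block_center in the frame of plate below 0.0225 m and angle between the z axis of tube_block and the z axis of plate, either way round below 0.05 rad and angle between the y axis of tube_block and the y axis of plate, either way round below 0.05 rad and contact force between the fingers and tube_block below 0.05 N and contact force between clamp and tube_block between 3 and 10 N and linear speed of tube_block below 0.01 m/s); the robot touches nothing.
It fails at once if the clamp tip squeezes the block with more than 14 N (contact force between clamp and tube_block above 14 N).
It fails at once if the block strikes or is pressed on the ledge or the end stop with more than 30 N (contact force between corner and tube_block above 30 N).
It fails at once if the block is pressed or dropped on the plate with more than 80 N (contact force between plate and tube_block above 80 N).
It fails at once if the fingers press on the block (over 6 N) while it is within 2 mm of home in the corner (contact force between the fingers and tube_block above 6 N and x of block_center in the frame of plate between 0.022 and 0.026 m and y of block_center in the frame of plate between 0.033 and 0.037 m and z of block_center in the frame of plate between 0.01 and 0.03 m).
It fails at once if the beaker or the timer is moved more than 30 mm (distance of any of beaker, lab_timer from where it was at the start of the episode above 0.03 m).
It also fails if it takes over 64 s, if anything falls off the work surface, if the arm or the gripper's body presses on something with over 40 N, if the wrist force passes 120 N, or if a joint passes its speed limit or range.

## Working session

There is one attempt and no reset: what is moved stays moved. The work goes in short steps, Python scripts to look and compute and a tool call to move; the robot and the scene stay as the last step left them, time stands still between calls to the robot, and variables do not carry over. Pictures are saved under pics/ and viewed, about 8 in all and at most 12, crops included, and the job is handed in when it is done.

Besides the shell and the picture viewer there is one more tool, called by a JSON object that holds its "fn" and its "kwargs", one argument or row to a line. send_rows: Moves the arm, as the interface text tells. Its arguments: {"type":"object","properties":{"increments":{"type":"array","items":{"type":"array","items":{"type":"number"}}}},"required":["increments"]}

```bash
mkdir -p pics; ls
python3 - <<'E'
from rig import env,capture
import cv2,numpy as np,pickle
print(env.observe(), env.grip_point_offset)
C={n:capture(n) for n in("scene","top")}
pickle.dump(C,open('c0.pkl','wb'))
for n,c in C.items():
    cv2.imwrite(f'pics/{n}0.png',c['pixels'][:,:,::-1]); print(n,c['fx'],c['fy'],c['cx'],c['cy'],c['distortion'],c['R'],c['t'])
E
```

```text
pics
{'time': 0.0, 'joint_pos': array([ 1.09909529,  0.46945186, -0.04859129,  1.53370892,  0.0241046 ,
        1.14101006, -0.08231959]), 'dq': array([-4.32039270e-05,  1.00937258e-04,  2.55756682e-04,  4.49568559e-04,
       -4.53864735e-05,  1.73861063e-04,  7.46435123e-04]), 'joint_efforts': array([-1.04323721e-03, -5.10301495e+01, -4.68362309e-02, -2.37712133e+01,
        1.07952164e-02,  7.47774116e-03, -5.49797647e-06]), 'tool_pos': array([ 0.28896903, -0.60935833,  0.23024804]), 'orientation': array([[ 9.03550281e-01,  4.28481077e-01, -9.25502600e-04],
       [ 4.28482069e-01, -9.03548562e-01,  1.76433804e-03],
       [-8.02510814e-05, -1.99072940e-03, -9.99998015e-01]]), 'force': array([0.22664266, 0.19493197, 0.87287986]), 'moment': array([-0.01919145,  0.06836256,  0.00050607]), 'grip_width': 0.08578948852381325} 0.0187
scene 572.1513137976301 572.1513137976301 316.93968137621323 246.3565774025535 [-0.09969084  0.          0.          0.          0.        ] [[-0.89773586 -0.44009425  0.01968191]
 [-0.30382074  0.58616612 -0.7510674 ]
 [ 0.31900357 -0.68023991 -0.65993211]] [0.44258513 0.20260688 1.31253969]
top 509.5731639861486 509.5731639861486 319.4848768429578 240.80213039464743 [-0.08164143  0.          0.          0.          0.        ] [[-0.0183043  -0.99957551  0.02266631]
 [-0.99450814  0.01586568 -0.10344974]
 [ 0.10304621 -0.02443541 -0.99437638]] [0.03284895 0.48818774 1.27764375]
```

View pics/scene0.png

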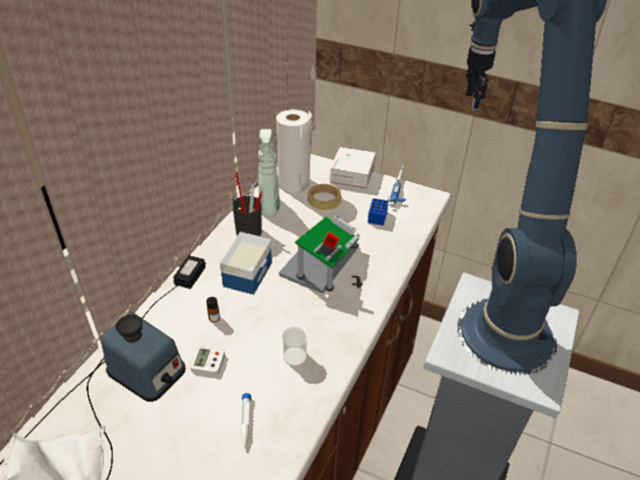

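View pics/top0.png

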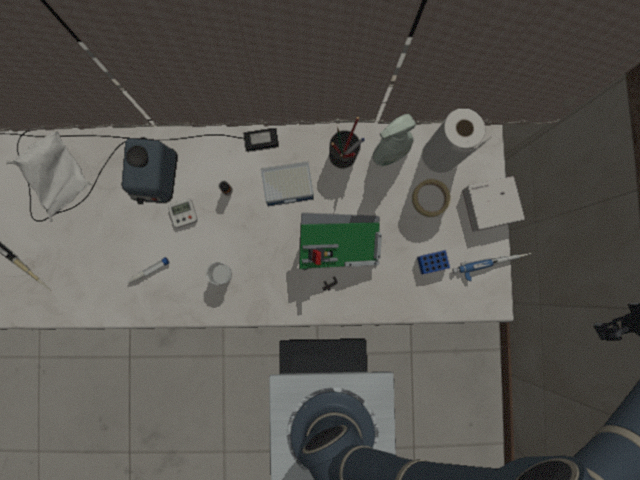

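Top view: block at (433,262), stand at (340,243) with its corner at about (379,265), beaker at (219,273), timer at (183,214). I'll enlarge it to measure.

Run:
```python
import cv2,pickle,numpy as np
C=pickle.load(open('c0.pkl','rb'))
t=C['top']['pixels'][200:300,290:460,::-1]; s=C['scene']['pixels'][180:300,270:410,::-1]
a=cv2.resize(t,None,fx=4.7,fy=4.7,interpolation=cv2.INTER_CUBIC)
cv2.imwrite('pics/t1.png',a)
cv2.imwrite('pics/s1.png',cv2.resize(s,None,fx=5,fy=5,interpolation=cv2.INTER_CUBIC))
```

```text
(no output)
```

View pics/t1.png

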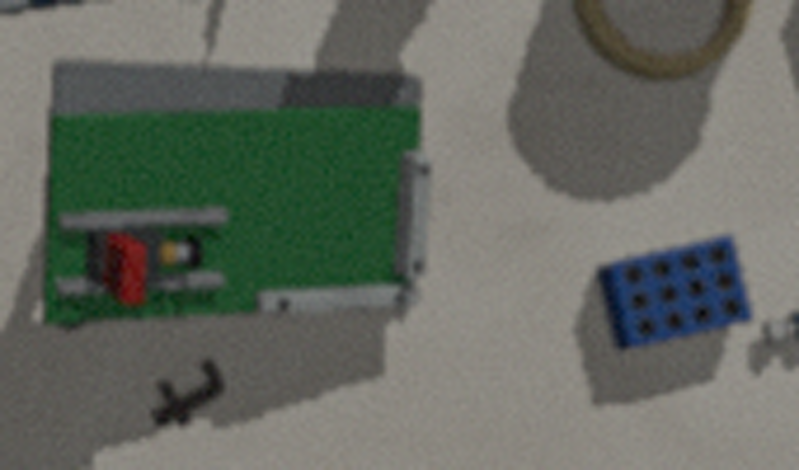

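View pics/s1.png

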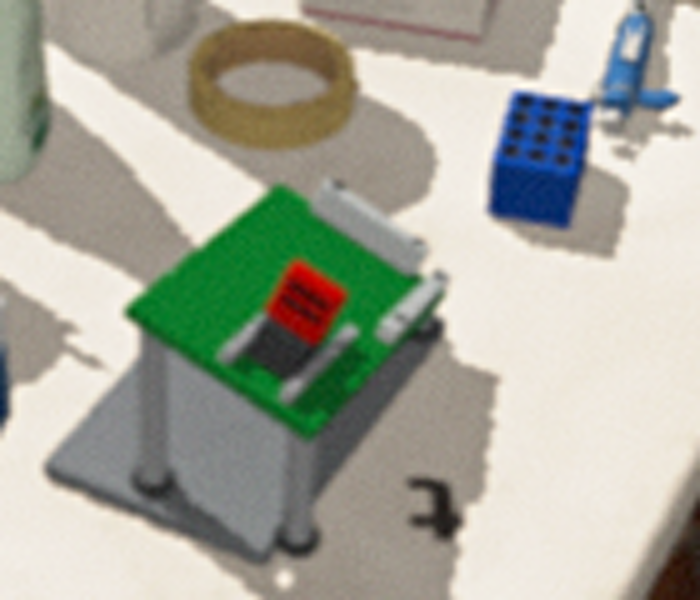

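```bash
cat > h.py <<'E'
import cv2,pickle,numpy as np
from scipy.optimize import least_squares
from scipy.spatial.transform import Rotation as Ro
def proj(c,X):
    return cv2.projectPoints(np.atleast_2d(np.array(X,float)),cv2.Rodrigues(c['R'])[0],c['t'],np.array([[c['fx'],0,c['cx']],[0,c['fy'],c['cy']],[0,0,1]]),np.array(c['distortion'],float))[0][:,0]
def plateR(yaw):
    # x,y axis elevations 18,19 deg; normal from them, yaw about world z
    a,b=np.sin(np.radians([18,19])); x=np.array([np.cos(np.arcsin(a)),0,a])
    # y perpendicular to x: y=(y0,y1,b)
    y0=-a*b/x[0]; y=np.array([y0,np.sqrt(1-b*b-y0*y0),b])
    return Ro.from_euler('z',yaw).as_matrix()@np.c_[x,y,np.cross(x,y)]
def pix(obs,off,s): return np.array(obs,float)/s-(0.5-0.5/s)+off
E
python3 - <<'E'
from h import *
C=pickle.load(open('c0.pkl','rb'))
# (plate pt mm, crop px)
T=[((96,195,0),(50,117)),((73,-10,18),(430,155)),((7,-10,18),(423,275)),((0,80,10),(260,293)),((-10,80,10),(262,312))]
S=[((96,195,0),(128,312)),((73,-10,18),(336,180)),((7,-10,18),(425,243)),((0,80,10),(380,325)),((-10,80,10),(390,343))]
tp=pix([b for _,b in T],(290,200),4.7); sp=pix([b for _,b in S],(270,180),5)
P=np.array([a for a,_ in T])/1e3; P2=np.array([a for a,_ in S])/1e3
def f(p):
    R=plateR(p[0]); o=p[1:4]
    return np.r_[(proj(C['top'],P@R.T+o)-tp).ravel(),(proj(C['scene'],P2@R.T+o)-sp).ravel()]
r=least_squares(f,[0,.5,-.1,.042],loss='soft_l1'); print(r.x); print(np.round(f(r.x).reshape(-1,2),1))
R=plateR(r.x[0]);o=r.x[1:]
for q in((-12,195,0),(96,-12,0)): print(q,[ (proj(C[n],R@(np.array(q)/1e3)+o)[0]-of)*s for n,of,s in(('top',(290,200),4.7),('scene',(270,180),5))])
# handle: top centre
ht=pix([(125,250)],(290,200),4.7) 
# block
tw=pix([(633,274),(718,254),(733,306),(645,327)],(290,200),4.7).mean(0); sw=pix([(523,99),(583,112),(568,158),(508,145)],(270,180),5).mean(0)
g=lambda X:np.r_[proj(C['top'],X)[0]-tw,proj(C['scene'],X)[0]-sw]
b=least_squares(g,[.5,-.3,.04]);print('block tri',b.x,b.fun)
g2=lambda X:np.r_[proj(C['top'],[*X,.04])[0]-tw,proj(C['scene'],[*X,.04])[0]-sw]
b=least_squares(g2,[.5,-.3]);bc=b.x;print('block',bc,b.fun)
w=pix([(633,274),(718,254),(733,306),(645,327)],(290,200),4.7)
gg=lambda p:(proj(C['top'],[[p[0]+sx*.5*p[3]*-np.sin(p[2])+sy*1.5*p[4]*np.cos(p[2]),p[1]+sx*.5*0+sx*.5*p[3]*np.cos(p[2])+sy*1.5*p[4]*np.sin(p[2]),.04] for sx,sy in((0,0),)])).ravel()
# yaw from well corner rays on z=.04
ws=[least_squares(lambda X:proj(C['top'],[*X,.04])[0]-u,[.5,-.3]).x for u in w];ws=np.array(ws);print(ws)
d=ws[0]-ws[1]+ws[3]-ws[2];print('len dir angle',np.arctan2(d[1],d[0]),np.linalg.norm(d)/2)
d=ws[0]-ws[3]+ws[1]-ws[2];print('wid dir angle',np.arctan2(d[1],d[0]),np.linalg.norm(d)/2)
E
```

```text
[-0.04717339  0.43866759 -0.10835733  0.03778034]
[[ 0.1 -0.4]
 [-0.1 -0.6]
 [-0.2 -0.2]
 [ 0.1 -0.1]
 [-0.5 -0.2]
 [-0.1 -0.4]
 [-1.6  0.6]
 [ 1.5  1.6]
 [ 0.7  0.1]
 [ 2.1 -1.3]]
(-12, 195, 0) [array([ 43.17747831, 321.67375488]), array([316.81620378, 434.6756855 ])]
(96, -12, 0) [array([417.81992219, 101.43649285]), array([276.08805395, 183.5533545 ])]
block tri [ 0.43050386 -0.26659672  0.04098656] [-0.08668176 -0.23838562  0.2800697   0.02309446]
block [ 0.43064608 -0.26708084] [ 0.00322562 -0.2729256   0.26420352  0.19642409]
[[ 0.43923098 -0.24044204]
 [ 0.44924525 -0.2874856 ]
 [ 0.42091305 -0.29453725]
 [ 0.41049318 -0.24589391]]
len dir angle 1.7811881715112823 0.04892222382708636
wid dir angle 0.21568300761038084 0.029211823957987434
```

{"fn": "send_rows", "kwargs": {
  "increments": [
    [0,0.35,0.8,0,0,0,0.47],
    [0,0.35,0.8,0,0,0,0.47],
    [0,0.35,0.8,0,0,0,0.47],
    [0,0.35,0.8,0,0,0,0.47],
    [0,0.35,0.8,0,0,0,0.47]
  ]
}}

```text
time: 0.6
tool_pos: [0.3794, -0.404, 0.2313]
orientation: [[0.367, 0.93, 0.001], [0.93, -0.367, 0.003], [0.003, -0.0, -1.0]]
force: [-0.1, -1.7, -0.8]
grip_width: 0.0856
```

{"fn": "send_rows", "kwargs": {
  "increments": [
    [0,0.217,0.57,0,0,0,0.383],
    [0,0.217,0.57,0,0,0,0.383],
    [0,0.217,0.57,0,0,0,0.383],
    [0,0.217,0.57,0,0,0,0.383],
    [0,0.217,0.57,0,0,0,0.383]
  ]
}}

```text
time: 1.1
tool_pos: [0.4314, -0.2657, 0.2313]
orientation: [[-0.214, 0.977, -0.0], [0.977, 0.214, 0.0], [0.0, -0.0, -1.0]]
force: [-0.2, -0.6, 0.6]
grip_width: 0.0855
```

Run:
```python
from rig import env,capture
import cv2,pickle
o=env.observe();print(o['time'],o['joint_pos'],o['tool_pos'],o['orientation'])
c=capture('wrist');pickle.dump(c,open('w1.pkl','wb'));cv2.imwrite('pics/w1.png',c['pixels'][:,:,::-1]);print(c['R'],c['t'],c['fx'])
```

```text
1.1 [ 0.85855419  0.22764267 -0.45426293  1.90551731  0.1153061   1.03404342
  0.57078737] [ 0.4314451  -0.26569157  0.23126537] [[-2.13791922e-01  9.76879205e-01 -1.81443297e-04]
 [ 9.76879180e-01  2.13791964e-01  2.52802886e-04]
 [ 2.85749001e-04 -1.23200964e-04 -9.99999952e-01]]
[[ 9.76767154e-01  2.14302788e-01  4.91262706e-04]
 [ 2.06448417e-01 -9.41577852e-01  2.66101859e-01]
 [ 5.74889323e-02 -2.59818135e-01 -9.63944791e-01]] [-0.36569735 -0.37275541  0.28388688] 340.71677540238534
```

View pics/w1.png

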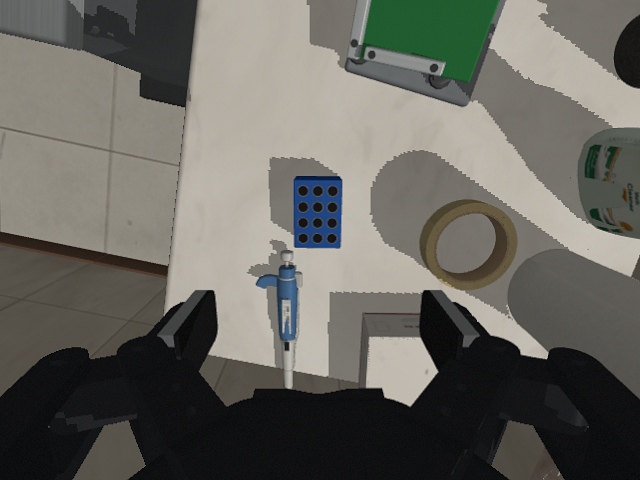

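Run:
```python
from h import *
c=pickle.load(open('w1.pkl','rb'))
w=np.array([(303,191),(332,191),(332,238.5),(303,238.5)])
ws=np.array([least_squares(lambda X:proj(c,[*X,.04])[0]-u,[.43,-.26]).x for u in w]);print(ws,ws.mean(0))
for d in(ws[1]-ws[0],ws[0]-ws[3]):print(np.arctan2(d[1],d[0]),np.linalg.norm(d))
```

```text
[[ 0.41326216 -0.24581725]
 [ 0.44095049 -0.23974449]
 [ 0.45179297 -0.28672293]
 [ 0.42304346 -0.29302644]] [ 0.43226227 -0.26632778]
0.21590692240025725 0.02834646289076571
1.775096261221464 0.0482118398923702
```

{"fn": "send_rows", "kwargs": {
  "increments": [
    [0,0.003,-0.002,-0.2,0,0,0],
    [0,0.003,-0.002,-0.4,0,0,0],
    [0,0.003,-0.002,-0.6,0,0,0],
    [0,0.003,-0.002,-0.78,0,0,0],
    [0,0.003,-0.002,-0.87,0,0,0]
  ]
}}

```text
time: 1.65
tool_pos: [0.4283, -0.2688, 0.0098]
orientation: [[-0.204, 0.979, -0.006], [0.979, 0.204, 0.002], [0.004, -0.006, -1.0]]
force: [-0.3, 0.3, 0.3]
grip_width: 0.0849
```

{"fn": "send_rows", "kwargs": {
  "increments": [
    [0,0,0,0,0,0,0],
    [1,0,0,0,0,0,0],
    [1,0,0,0,0,0,0],
    [1,0,0,0,0,0,0],
    [1,0,0,0,0,0,0]
  ]
}}

```text
time: 2.15
tool_pos: [0.433, -0.269, 0.0158]
orientation: [[-0.209, 0.978, 0.003], [0.978, 0.209, -0.002], [-0.003, 0.003, -1.0]]
force: [-0.2, -1.0, 6.5]
grip_width: 0.0469
```

{"fn": "send_rows", "kwargs": {
  "increments": [
    [1,0,0,0,0,0,0],
    [1,0,0,0,0,0,0],
    [1,0,0,0,0,0,0],
    [1,0,0,0,0,0,0],
    [1,0,0,0,0,0,0]
  ]
}}

```text
time: 2.65
tool_pos: [0.433, -0.269, 0.0157]
orientation: [[-0.209, 0.978, 0.003], [0.978, 0.209, -0.002], [-0.003, 0.002, -1.0]]
force: [-0.1, -0.2, 8.1]
grip_width: 0.0467
```

{"fn": "send_rows", "kwargs": {
  "increments": [
    [1,0,0,0.1,0,0,0],
    [1,0,0,0.28,0,0,0],
    [1,0,0,0.48,0,0,0],
    [1,0,0,0.6,0,0,0],
    [1,0,0,0.6,0,0,0]
  ]
}}

```text
time: 3.15
tool_pos: [0.4346, -0.2693, 0.1691]
orientation: [[-0.21, 0.978, 0.009], [0.978, 0.21, -0.006], [-0.008, 0.008, -1.0]]
force: [0.4, -1.1, -1.9]
grip_width: 0.0471
```

Run:
```python
from rig import env,capture
import cv2,pickle
o=env.observe();print(o['time'],o['joint_pos'],o['tool_pos'],o['grip_width'],o['force'])
c=capture('wrist');pickle.dump(c,open('w2.pkl','wb'));cv2.imwrite('pics/w2.png',c['pixels'][:,:,::-1])
```

```text
3.15 [ 0.85013375  0.30295909 -0.45436315  1.97288432  0.1718061   0.89115817
  0.51794866] [ 0.43461062 -0.26932477  0.16913928] 0.047123092061217425 [ 0.3971041  -1.07916319 -1.89826567]
```

View pics/w2.png

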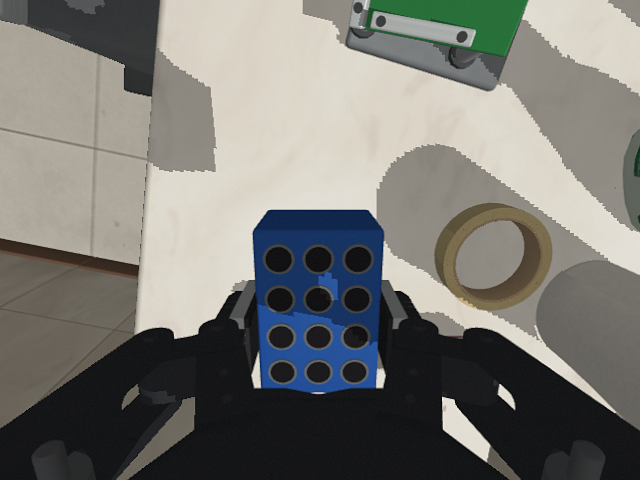

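```bash
cat >> h.py <<'E'
def fit(extra,verbose=1):
    C=pickle.load(open('c0.pkl','rb'))
    T=[((96,195,0),(50,117)),((-12,195,0),(44,322)),((73,-10,18),(430,155)),((7,-10,18),(423,275)),((0,80,10),(260,293)),((-10,80,10),(262,312))]
    S=[((96,195,0),(128,312)),((-12,195,0),(314,437)),((96,-12,0),(275,183))]
    D=[(C['top'],np.array([a for a,_ in T])/1e3,pix([b for _,b in T],(290,200),4.7),1),(C['scene'],np.array([a for a,_ in S])/1e3,pix([b for _,b in S],(270,180),5),1)]
    for c,E in extra: D.append((c,np.array([a for a,_ in E])/1e3,np.array([b for _,b in E],float),1))
    def f(p):
        R=plateR(p[0]); return np.r_[np.concatenate([(k*(proj(c,P@R.T+p[1:])-u)).ravel() for c,P,u,k in D]),(p[3]-.042)/.002]
    r=least_squares(f,[0,.44,-.11,.042],loss='soft_l1')
    if verbose: print(r.x);print(np.round(f(r.x)[:-1].reshape(-1,2),1).tolist())
    return plateR(r.x[0]),r.x[1:]
def goal(Rp,op,pb,tx=.0028,tz=.0157):
    """TCP pose for block underside centre at plate point pb (mm)"""
    R=np.c_[Rp[:,1],Rp[:,0],-Rp[:,2]]
    return R,op+Rp@(np.array(pb)/1e3)-tx*R[:,0]-tz*R[:,2]
def inc(o,R,p):
    """shares from the measured pose"""
    return np.round((p-o['tool_pos'])/.25,3),np.round(Ro.from_matrix(R@o['orientation'].T).as_rotvec()/(np.pi/2),3)
E
python3 - <<'E'
from h import *
from rig import env
c=pickle.load(open('w2.pkl','rb'))
Rp,op=fit([(c,[((73,-10,18),(474,47)),((7,-10,18),(370,31)),((73,0,18),(476,33)),((7,0,18),(373,14))])])
pickle.dump((Rp,op),open('plate.pkl','wb'))
o=env.observe()
for pb in((40,55,70),(34,46,2)):
    R,p=goal(Rp,op,pb);print(pb,p,inc(o,R,p))
print(R)
E
```

```text
[-0.04143221  0.43939025 -0.10878037  0.03854355]
[[0.1, -0.3], [0.4, 0.4], [-0.1, -0.9], [-0.0, -0.6], [0.3, -0.2], [-0.3, -0.3], [0.1, -0.6], [1.2, -0.4], [0.3, 0.2], [-3.6, 2.6], [-0.0, -0.0], [0.7, -1.6], [0.3, -0.5]]
(40, 55, 70) [ 0.44783769 -0.08940448  0.14448007] (array([ 0.06 ,  0.717, -0.088]), array([ 0.239, -0.176, -0.122]))
(34, 46, 2) [ 0.46342805 -0.07521637  0.07893132] (array([ 0.122,  0.774, -0.35 ]), array([ 0.239, -0.176, -0.122]))
[[-0.06677488  0.95024033  0.3042769 ]
 [ 0.94315772 -0.0393931   0.33000256]
 [ 0.32556815  0.30901699 -0.89359604]]
```

{"fn": "send_rows", "kwargs": {
  "increments": [
    [1,0.01,0.18,0.05,0.06,-0.044,-0.03],
    [1,0.025,0.36,0.05,0.12,-0.088,-0.06],
    [1,0.04,0.54,0,0.18,-0.132,-0.09],
    [1,0.06,0.717,-0.05,0.239,-0.176,-0.122],
    [1,0.06,0.717,-0.05,0.239,-0.176,-0.122]
  ]
}}

```text
time: 3.7
tool_pos: [0.4404, -0.0834, 0.1472]
orientation: [[-0.069, 0.955, 0.29], [0.939, -0.036, 0.342], [0.337, 0.296, -0.894]]
force: [-1.3, -0.6, -2.5]
grip_width: 0.0469
```

{"fn": "send_rows", "kwargs": {
  "increments": [
    [1,0,0,0,0,0,0],
    [1,0,0,0,0,0,0],
    [1,0,0,0,0,0,0]
  ]
}}

```text
time: 4.0
tool_pos: [0.4475, -0.0896, 0.1516]
orientation: [[-0.068, 0.951, 0.301], [0.942, -0.038, 0.333], [0.328, 0.307, -0.894]]
force: [0.8, 0.4, -1.1]
grip_width: 0.047
```

Run:
```python
from rig import env,capture
from h import *
o=env.observe();print(o['time'],o['joint_pos'],o['tool_pos'],o['orientation'],o['grip_width'],o['force'])
Rp,op=pickle.load(open('plate.pkl','rb'))
R,p=goal(Rp,op,(40,55,70));print(inc(o,R,p))
C=[capture(n) for n in('top','wrist')]
pickle.dump(C,open('c3.pkl','wb'))
a=cv2.resize(C[0]['pixels'][190:300,280:440,::-1],None,fx=3,fy=3,interpolation=cv2.INTER_CUBIC)
b=cv2.resize(C[1]['pixels'][:,:,::-1],(440,330))
a=cv2.resize(a,(480,330)); cv2.imwrite('pics/m3.png',cv2.resize(np.hstack([a,b]),(800,287)))
```

```text
4.0 [ 1.01194714  0.25269522 -0.70033323  2.22750563 -0.49159762  0.59017688
  0.75220498] [ 0.4475205  -0.08957454  0.15160855] [[-0.06823963  0.9510938   0.30127055]
 [ 0.94222552 -0.03782672  0.33283662]
 [ 0.32795492  0.30657745 -0.89356356]] 0.047047992295483086 [ 0.8271497   0.36155708 -1.05414148]
(array([ 0.001,  0.001, -0.029]), array([-0.001, -0.002, -0.002]))
```

View pics/m3.png

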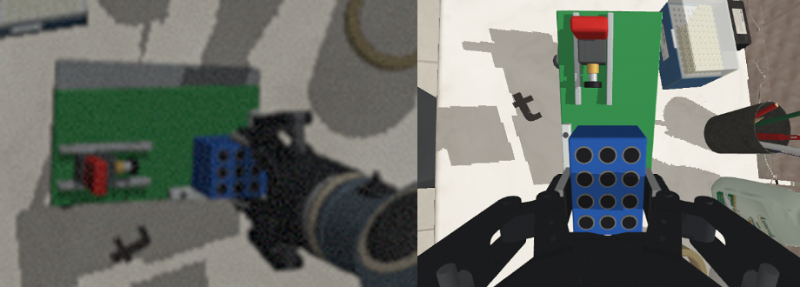

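Run:
```python
from rig import env
from h import *
c2=pickle.load(open('w2.pkl','rb'));c=pickle.load(open('c3.pkl','rb'))[1]
hsv=cv2.cvtColor(c['pixels'],cv2.COLOR_RGB2HSV)
g=((hsv[:,:,0]>50)&(hsv[:,:,0]<75)&(hsv[:,:,1]>120))
for r in(25,60,100,150,180):
    x=np.where(g[r])[0];print(r,x.min(),x.max())
ys=np.where(g[:,380])[0];print('top row',ys.min(),np.where(g[:,250])[0].min())
E3=[((-12,195,0),(233,18)),((96,195,0),(409,18))]
Rp,op=fit([(c2,[((73,-10,18),(474,47)),((7,-10,18),(370,31)),((73,0,18),(476,33)),((7,0,18),(373,14))]),(c,E3)])
print([[np.round(proj(c,Rp@np.array([x,y,0])/1+op)[0]) for x in(-.012,.096)] for y in(.195,.15,.1)])
# handle: upper rear top edge etc
red=((hsv[:,:,0]<8)|(hsv[:,:,0]>172))&(hsv[:,:,1]>150);red[150:]=0
y,x=np.where(red);print('red',x.min(),x.max(),y.min(),y.max(),[ (r,np.where(red[r])[0][[0,-1]]) for r in range(y.min(),y.max()+1,8)])
pickle.dump((Rp,op),open('plate.pkl','wb'))
cv2.imwrite('pics/w3.png',cv2.resize(c['pixels'][0:240,200:440,::-1],None,fx=2.5,fy=2.5,interpolation=cv2.INTER_CUBIC))
```

```text
25 233 409
60 235 406
100 237 403
150 239 400
180 240 397
top row 20 18
[-0.04547294  0.43921026 -0.10862846  0.04025149]
[[0.2, -0.6], [0.3, 0.2], [0.1, -0.9], [0.0, -0.5], [0.3, -0.3], [-0.3, -0.4], [-0.1, -1.3], [1.0, -1.0], [0.5, -0.3], [-2.8, 2.0], [0.1, -1.1], [1.6, -2.3], [0.5, -1.8], [-2.4, 0.6], [0.3, 1.5]]
[[array([231.,  19.]), array([409.,  19.])], [array([235.,  98.]), array([404.,  99.])], [array([239., 177.]), array([399., 178.])]]
red 256 318 27 65 [(27, array([260, 312])), (35, array([256, 317])), (43, array([256, 317])), (51, array([258, 317])), (59, array([264, 317]))]
```

View pics/w3.png

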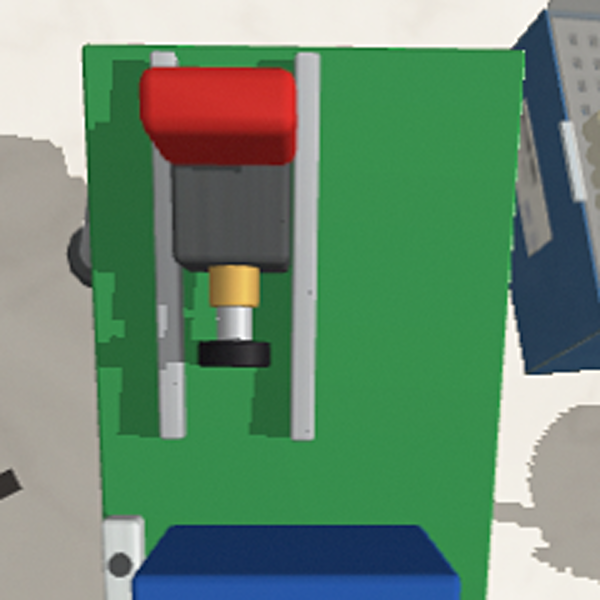

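Run:
```python
from rig import env
from h import *
Rp,op=pickle.load(open('plate.pkl','rb'));c=pickle.load(open('c3.pkl','rb'))[1]
from scipy.optimize import brentq
f=lambda y,z,row:proj(c,Rp@np.array([.026,y,z])+op)[0][1]-row
print('handle y front/bottom',brentq(lambda y:f(y,.024,65.2),.05,.25)+.006,'rear/top',brentq(lambda y:f(y,.054,27),.05,.25)-.006,'slide front',brentq(lambda y:f(y,.02,108),.05,.25))
print([brentq(lambda y:f(y,z,147),.05,.25) for z in(.005,.01,.015)])
o=env.observe()
print(op)
# block relative to plate as held
R=o['orientation'];b=o['tool_pos']+.0157*R[:,2]+.0028*R[:,0];print('block in plate',Rp.T@(b-op)*1e3)
for pb in((34,45,12),(34,45,1)):
    R,p=goal(Rp,op,pb);print(pb,p,inc(o,R,p))
```

```text
handle y front/bottom 0.17030782290067578 rear/top 0.16842172392127766 slide front 0.14217031651417145
[0.11995317561530541, 0.11998068450716799, 0.12000819699036722]
[ 0.43921026 -0.10862846  0.04025149]
block in plate [41.26967378 56.87341509 74.9777514 ]
(34, 45, 12) [ 0.46039036 -0.07939299  0.08924966] (array([ 0.052,  0.04 , -0.25 ]), array([-0.002, -0.002, -0.004]))
(34, 45, 1) [ 0.46375205 -0.07577652  0.0794201 ] (array([ 0.065,  0.054, -0.289]), array([-0.002, -0.002, -0.004]))
```

{"fn": "send_rows", "kwargs": {
  "increments": [
    [1,0.02,0.015,-0.1,0,0,0],
    [1,0.04,0.03,-0.19,-0.002,-0.002,-0.004],
    [1,0.052,0.04,-0.25,-0.002,-0.002,-0.004],
    [1,0.052,0.04,-0.25,-0.002,-0.002,-0.004],
    [1,0.052,0.04,-0.25,-0.002,-0.002,-0.004]
  ]
}}

```text
time: 4.6
tool_pos: [0.4602, -0.0788, 0.0891]
orientation: [[-0.064, 0.95, 0.305], [0.943, -0.042, 0.329], [0.326, 0.309, -0.894]]
force: [-0.0, -0.0, -1.2]
grip_width: 0.0467
```

Run:
```python
from rig import env
from h import *
Rp,op=pickle.load(open('plate.pkl','rb'))
o=env.observe();print(o['time'],o['tool_pos'],o['force'],o['grip_width'])
R=o['orientation'];b=o['tool_pos']+.0157*R[:,2]+.0028*R[:,0];print('block in plate',Rp.T@(b-op)*1e3)
for pb in((34,45,4),(34,45,1),(34,45,-2)):
    R,p=goal(Rp,op,pb);print(pb,p,inc(o,R,p))
```

```text
4.6 [ 0.46017063 -0.0787868   0.08913641] [-0.02034774 -0.02778639 -1.18623395] 0.04674442515487124
block in plate [33.7231797  45.55689248 11.76809757]
(34, 45, 4) [ 0.46283523 -0.07676283  0.08210089] (array([ 0.011,  0.008, -0.028]), array([-0.   ,  0.   , -0.001]))
(34, 45, 1) [ 0.46375205 -0.07577652  0.0794201 ] (array([ 0.014,  0.012, -0.039]), array([-0.   ,  0.   , -0.001]))
(34, 45, -2) [ 0.46466887 -0.0747902   0.07673931] (array([ 0.018,  0.016, -0.05 ]), array([-0.   ,  0.   , -0.001]))
```

{"fn": "send_rows", "kwargs": {
  "increments": [
    [1,0.006,0.004,-0.015,0,0,0],
    [1,0.011,0.008,-0.028,0,0,0],
    [1,0.011,0.008,-0.028,0,0,0],
    [1,0.011,0.008,-0.028,0,0,0]
  ]
}}

```text
time: 5.0
tool_pos: [0.4626, -0.0768, 0.082]
orientation: [[-0.064, 0.95, 0.305], [0.943, -0.042, 0.329], [0.325, 0.309, -0.894]]
force: [-0.0, -0.3, -2.0]
grip_width: 0.0471
```

{"fn": "send_rows", "kwargs": {
  "increments": [
    [1,0.0018,0.002,-0.0054,0,0,0],
    [1,0.0018,0.002,-0.0054,0,0,0],
    [1,0.0018,0.002,-0.0054,0,0,0]
  ]
}}

```text
time: 5.3
tool_pos: [0.4631, -0.0763, 0.0807]
orientation: [[-0.064, 0.95, 0.306], [0.943, -0.042, 0.329], [0.325, 0.309, -0.894]]
force: [0.1, -0.0, 1.7]
grip_width: 0.0469
```

{"fn": "send_rows", "kwargs": {
  "increments": [
    [1,0.001,0.001,-0.003,0,0,0],
    [1,0.001,0.001,-0.003,0,0,0],
    [1,0.001,0.001,-0.003,0,0,0]
  ]
}}

```text
time: 5.6
tool_pos: [0.4632, -0.0762, 0.0805]
orientation: [[-0.064, 0.95, 0.305], [0.943, -0.042, 0.329], [0.325, 0.309, -0.894]]
force: [-8.9, -2.4, 14.8]
grip_width: 0.0469
```

{"fn": "send_rows", "kwargs": {
  "increments": [
    [1,-0.001,-0.001,0.003,0,0,0],
    [1,-0.001,-0.001,0.003,0,0,0],
    [0,-0.001,-0.001,0.003,0,0,0],
    [0,-0.001,-0.001,0.003,0,0,0],
    [0,-0.001,-0.001,0.003,0,0,0]
  ]
}}

```text
time: 6.1
tool_pos: [0.463, -0.076, 0.0804]
orientation: [[-0.064, 0.95, 0.305], [0.943, -0.042, 0.329], [0.326, 0.309, -0.894]]
force: [-0.1, 0.2, 0.9]
grip_width: 0.0851
```

{"fn": "send_rows", "kwargs": {
  "increments": [
    [0,0,0,0,0,0,0],
    [0,0,0,0,0,0,0],
    [0,0,0,0,0,0,0],
    [0,0,0,0,0,0,0],
    [0,0,0,0,0,0,0]
  ]
}}

```text
time: 6.6
tool_pos: [0.463, -0.0762, 0.0805]
orientation: [[-0.064, 0.95, 0.305], [0.943, -0.042, 0.329], [0.326, 0.309, -0.894]]
force: [0.1, -0.0, -1.5]
grip_width: 0.0852
```

Run:
```python
from rig import env,capture
from h import *
o=env.observe();print(o['time'],o['tool_pos'],o['force'],o['grip_width'])
c=capture('wrist');pickle.dump(c,open('w4.pkl','wb'));cv2.imwrite('pics/w4.png',c['pixels'][:,:,::-1])
```

```text
6.6 [ 0.46297205 -0.07618031  0.08047853] [ 0.08456665 -0.00573361 -1.4781598 ] 0.08523166950153686
```

View pics/w4.png

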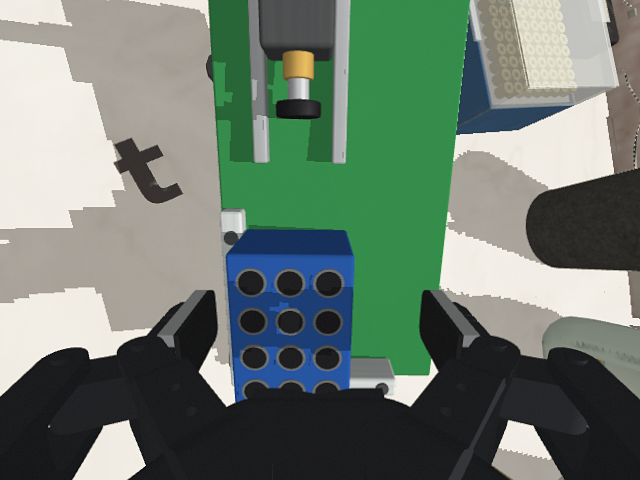

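Run:
```python
from h import *
Rp,op=pickle.load(open('plate.pkl','rb'));c=pickle.load(open('w4.pkl','rb'))
op=op+Rp[:,2]*.002;pickle.dump((Rp,op),open('plate.pkl','wb'))
print(op,[ (i,j,proj(c,Rp@np.array([.024+i*.0142,.035+j*.016,.04])+op)[0].round(1)) for j in(1.5,.5) for i in(-1,0,1)])
```

```text
[ 0.43859904 -0.10928601  0.04203868] [(-1, 1.5, array([252.7, 286.3])), (0, 1.5, array([290.9, 286.4])), (1, 1.5, array([329.1, 286.5])), (-1, 0.5, array([254.8, 324.8])), (0, 0.5, array([291.7, 324.9])), (1, 0.5, array([328.7, 325. ]))]
```

```bash
cat >> h.py <<'E'
def tcp(Rp,op,q): return np.c_[Rp[:,1],Rp[:,0],-Rp[:,2]],op+Rp@(np.array(q)/1e3)
E
python3 - <<'E'
from rig import env
from h import *
Rp,op=pickle.load(open('plate.pkl','rb'));o=env.observe()
print(Rp.T@(o['tool_pos']-op)*1e3,Rp)
for q in((34,43,90),(26,205,90),(26,205,34)):
    R,p=tcp(Rp,op,q);print(q,p,inc(o,R,p))
E
```

```text
[33.64180788 42.23740881 16.03643119] [[ 0.95007339 -0.0629633  -0.30560787]
 [-0.04323243  0.94341984 -0.32877037]
 [ 0.30901699  0.32556815  0.89359604]]
(34, 43, 90) [ 0.44068941 -0.09977819  0.14696833] (array([-0.089, -0.094,  0.266]), array([ 0.   , -0.   , -0.001]))
(26, 205, 90) [0.42288876 0.05340169 0.19723824] (array([-0.16 ,  0.518,  0.467]), array([ 0.   , -0.   , -0.001]))
(26, 205, 34) [0.44000281 0.07181283 0.14719686] (array([-0.092,  0.592,  0.267]), array([ 0.   , -0.   , -0.001]))
```

```bash
cat >> h.py <<'E'
def tcp2(Rp,op,q):
    y=Rp[:,1];z=np.array([0,0,-1.])+y*y[2];z/=np.linalg.norm(z)
    return np.c_[y,np.cross(z,y),z],op+Rp@(np.array(q)/1e3)
E
python3 - <<'E'
from rig import env
from h import *
Rp,op=pickle.load(open('plate.pkl','rb'));o=env.observe()
for q in((26,205,95),(26,205,38),(26,190,38),(26,135,38)):
    R,p=tcp2(Rp,op,q);print(q,p,inc(o,R,p))
print(R)
E
```

```text
(26, 205, 95) [0.42136073 0.05175783 0.20170622] (array([-0.167,  0.512,  0.485]), array([-0.013,  0.2  ,  0.068]))
(26, 205, 38) [0.43878037 0.07049774 0.15077125] (array([-0.097,  0.587,  0.281]), array([-0.013,  0.2  ,  0.068]))
(26, 190, 38) [0.43972482 0.05634645 0.14588772] (array([-0.093,  0.53 ,  0.261]), array([-0.013,  0.2  ,  0.068]))
(26, 135, 38) [0.4431878  0.00445836 0.12798148] (array([-0.079,  0.322,  0.19 ]), array([-0.013,  0.2  ,  0.068]))
[[-0.0629633   0.99778034 -0.02168   ]
 [ 0.94341984  0.06659129  0.3248455 ]
 [ 0.32556815  0.         -0.94551858]]
```

{"fn": "send_rows", "kwargs": {
  "increments": [
    [0,-0.03,-0.03,0.09,0,0,0],
    [0,-0.06,-0.06,0.18,0,0,0],
    [0,-0.09,-0.094,0.266,0,0,0],
    [0.5,-0.09,-0.094,0.32,0,0,0],
    [1,-0.09,-0.094,0.37,0,0,0]
  ]
}}

```text
time: 7.15
tool_pos: [0.4403, -0.1001, 0.1738]
orientation: [[-0.063, 0.95, 0.306], [0.944, -0.043, 0.328], [0.325, 0.309, -0.894]]
force: [0.3, -1.0, 0.2]
grip_width: 0.0589
```

{"fn": "send_rows", "kwargs": {
  "increments": [
    [1,-0.02,0.12,0.15,-0.003,0.05,0.017],
    [1,-0.04,0.28,0.22,-0.006,0.1,0.034],
    [1,-0.06,0.46,0.22,-0.01,0.15,0.05],
    [1,-0.077,0.606,0.18,-0.013,0.2,0.068],
    [1,-0.077,0.606,0.13,-0.013,0.2,0.068]
  ]
}}

```text
time: 7.65
tool_pos: [0.4222, 0.0574, 0.2068]
orientation: [[-0.073, 0.997, -0.022], [0.942, 0.076, 0.326], [0.327, 0.003, -0.945]]
force: [0.1, -0.8, 0.6]
grip_width: 0.0002
```

Run:
```python
from rig import env,capture
from h import *
Rp,op=pickle.load(open('plate.pkl','rb'));o=env.observe()
print(o['time'],o['tool_pos'],o['joint_pos'],Rp.T@(o['tool_pos']-op)*1e3,o['grip_width'])
for q in((26,205,38),(26,195,38)):
    R,p=tcp2(Rp,op,q);print(q,p,inc(o,R,p))
C=[capture(n) for n in('top','wrist','scene')]
pickle.dump(C,open('c5.pkl','wb'))
a=cv2.resize(C[0]['pixels'][200:290,280:410,::-1],(480,332),interpolation=cv2.INTER_CUBIC)
b=cv2.resize(C[2]['pixels'][180:300,270:410,::-1],(387,332),interpolation=cv2.INTER_CUBIC)
cv2.imwrite('pics/m5.png',cv2.resize(np.hstack([a,b]),(800,306)))
```

```text
7.65 [0.42219007 0.05738125 0.20678093] [ 0.72729504  0.19478761 -0.80283255  2.09405819 -0.24315051  0.92651381
  0.15854807] [ 28.11299393 211.90518841  97.43248001] 0.00019819707412211567
(26, 205, 38) [0.43878037 0.07049774 0.15077125] (array([ 0.066,  0.052, -0.224]), array([-0.001,  0.002, -0.006]))
(26, 195, 38) [0.43941001 0.06106355 0.14751556] (array([ 0.069,  0.015, -0.237]), array([-0.001,  0.002, -0.006]))
```

View pics/m5.png

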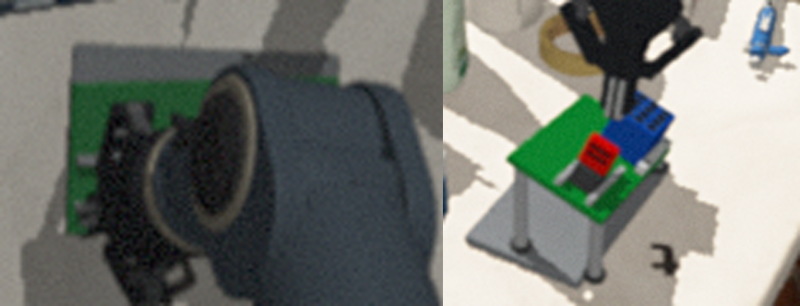

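Run:
```python
from rig import env
from h import *
Rp,op=pickle.load(open('plate.pkl','rb'));o=env.observe()
C=pickle.load(open('c5.pkl','rb'))
f=.9227
for n,X in(('tcp',o['tool_pos']),('handle',Rp@np.array([.026,.1695,.039])+op)):
    u=proj(C[2],X)[0];print(n,u,((u[0]-270)*387/140+480)*f,(u[1]-180)*387/140*f)
```

```text
tcp [337.66011782 224.58246242] 615.4703314793402 113.71231524664411
handle [331.31393784 239.92296987] 599.2837240208361 152.8399121724439
```

{"fn": "send_rows", "kwargs": {
  "increments": [
    [1,0.02,0.03,-0.06,0,0,0],
    [1,0.04,0.06,-0.12,0,0,0],
    [1,0.06,0.075,-0.18,0,0,0],
    [1,0.07,0.075,-0.219,0,0,0],
    [1,0.07,0.075,-0.219,0,0,0]
  ]
}}

```text
time: 8.3
tool_pos: [0.4383, 0.0696, 0.15]
orientation: [[-0.06, 0.998, -0.023], [0.943, 0.064, 0.326], [0.327, -0.002, -0.945]]
force: [-0.5, -1.1, -1.2]
grip_width: -0.0002
```

```bash
cat > st.py <<'E'
from rig import env
from h import *
Rp,op=pickle.load(open('plate.pkl','rb'));o=env.observe()
print(o['time'],'plate pos',(Rp.T@(o['tool_pos']-op)*1e3).round(2),'F plate',(Rp.T@o['force']).round(2),'wid',o['grip_width'])
R,p=tcp2(Rp,op,(26,205,38));print(inc(o,R,p))
E
python3 st.py
```

```text
8.3 plate pos [ 25.37 203.93  37.77] F plate [-0.81 -1.42 -0.6 ] wid -0.0002192898013784908
(array([0.002, 0.004, 0.003]), array([-0.001, -0.001,  0.001]))
```

{"fn": "send_rows", "kwargs": {
  "increments": [
    [1,0.001,-0.0113,-0.0039,0,0,0],
    [1,0.0015,-0.0226,-0.0078,0,0,0],
    [1,0.0023,-0.034,-0.0117,0,0,0],
    [1,0.003,-0.0453,-0.0156,0,0,0],
    [1,0.0035,-0.0528,-0.0182,0,0,0]
  ]
}}

```text
time: 8.8
tool_pos: [0.4397, 0.0569, 0.1463]
orientation: [[-0.062, 0.998, -0.021], [0.943, 0.065, 0.325], [0.326, 0.0, -0.945]]
force: [-0.0, 0.5, 0.4]
grip_width: -0.0001
```

{"fn": "send_rows", "kwargs": {
  "increments": [
    [1,0,0,0,0,0,0],
    [1,0,0,0,0,0,0],
    [1,0,0,0,0,0,0]
  ]
}}

```text
time: 9.1
tool_pos: [0.4396, 0.0576, 0.1462]
orientation: [[-0.063, 0.998, -0.022], [0.943, 0.066, 0.325], [0.326, -0.0, -0.945]]
force: [0.2, -0.5, 0.5]
grip_width: 0.0001
```

```bash
python3 st.py
```

```text
9.1 plate pos [ 25.91 191.26  37.95] F plate [ 0.41 -0.37  0.54] wid 0.00014136283003570867
(array([-0.003,  0.052,  0.018]), array([-0., -0.,  0.]))
```

{"fn": "send_rows", "kwargs": {
  "increments": [
    [1,0.001,-0.0113,-0.0039,0,0,0],
    [1,0.0015,-0.0226,-0.0078,0,0,0],
    [1,0.0023,-0.034,-0.0117,0,0,0],
    [1,0.003,-0.0453,-0.0156,0,0,0],
    [1,0.0038,-0.0566,-0.0195,0,0,0]
  ]
}}

```text
time: 9.6
tool_pos: [0.4403, 0.0464, 0.1424]
orientation: [[-0.064, 0.998, -0.023], [0.942, 0.068, 0.329], [0.33, -0.001, -0.944]]
force: [-1.8, 7.6, 7.2]
grip_width: -0.0003
```

```bash
python3 st.py
```

```text
9.6 plate pos [ 25.92 179.5   37.99] F plate [0.23 9.68 4.49] wid -0.00025896063870778585
(array([-0.006,  0.096,  0.033]), array([-0.003, -0.001, -0.001]))
```

{"fn": "send_rows", "kwargs": {
  "increments": [
    [1,0.001,-0.0166,-0.0057,0,0,0],
    [1,0.002,-0.0332,-0.0114,0,0,0],
    [1,0.0033,-0.05,-0.0172,0,0,0],
    [1,0.0044,-0.0664,-0.0229,0,0,0],
    [1,0.0055,-0.083,-0.0286,0,0,0]
  ]
}}

```text
time: 10.1
tool_pos: [0.4415, 0.0257, 0.1353]
orientation: [[-0.064, 0.998, -0.024], [0.942, 0.068, 0.329], [0.33, -0.001, -0.944]]
force: [-3.7, 7.7, 7.5]
grip_width: -0.0001
```

```bash
python3 st.py
python3 - <<'E'
from rig import env,capture
from h import *
C=[capture(n) for n in('wrist','scene')]
pickle.dump(C,open('c6.pkl','wb'))
b=cv2.resize(C[1]['pixels'][190:270,300:380,::-1],(400,400),interpolation=cv2.INTER_CUBIC)
a=cv2.resize(C[0]['pixels'][:,:,::-1],(400,300))
cv2.imwrite('pics/m6.png',np.hstack([np.vstack([a,np.zeros((100,400,3),np.uint8)]),b]))
E
```

```text
10.1 plate pos [ 25.72 157.51  38.04] F plate [-1.57  9.91  5.3 ] wid -0.00013136159896866306
(array([-0.011,  0.179,  0.062]), array([-0.003, -0.001, -0.001]))
```

View pics/m6.png

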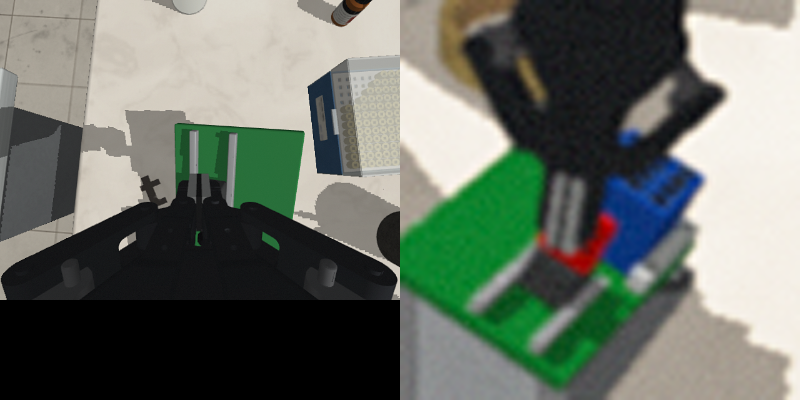

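{"fn": "send_rows", "kwargs": {
  "increments": [
    [1,0.0006,-0.0091,-0.0031,0,0,0],
    [1,0.0012,-0.0182,-0.0062,0,0,0],
    [1,0.0018,-0.0272,-0.0094,0,0,0],
    [1,0.0024,-0.0362,-0.0125,0,0,0],
    [1,0.003,-0.0453,-0.0156,0,0,0]
  ]
}}

```text
time: 10.7
tool_pos: [0.4421, 0.0143, 0.1313]
orientation: [[-0.064, 0.998, -0.024], [0.942, 0.068, 0.329], [0.33, -0.002, -0.944]]
force: [-2.7, 7.6, 8.4]
grip_width: 0.0002
```

```bash
python3 st.py
```

```text
10.7 plate pos [ 25.61 145.48  38.07] F plate [-0.25 10.12  5.85] wid 0.00018406042922030778
(array([-0.013,  0.225,  0.078]), array([-0.003, -0.001, -0.001]))
```

{"fn": "send_rows", "kwargs": {
  "increments": [
    [1,0.0001,-0.0019,-0.0007,0,0,0],
    [1,0.0002,-0.0038,-0.0013,0,0,0],
    [1,0.0004,-0.0057,-0.002,0,0,0],
    [1,0.0005,-0.0075,-0.0026,0,0,0]
  ]
}}

```text
time: 11.1
tool_pos: [0.4423, 0.0125, 0.1307]
orientation: [[-0.064, 0.998, -0.024], [0.942, 0.068, 0.329], [0.33, -0.002, -0.944]]
force: [-2.2, 6.4, 7.7]
grip_width: 0.0003
```

```bash
python3 st.py
```

```text
11.1 plate pos [ 25.6  143.49  38.07] F plate [0.   8.67 5.41] wid 0.00034126813635520186
(array([-0.014,  0.232,  0.08 ]), array([-0.003, -0.001, -0.001]))
```

{"fn": "send_rows", "kwargs": {
  "increments": [
    [1,0.0001,-0.0019,-0.0007,0,0,0],
    [1,0.0002,-0.0038,-0.0013,0,0,0],
    [1,0.0004,-0.0057,-0.002,0,0,0],
    [1,0.0005,-0.0075,-0.0026,0,0,0]
  ]
}}

```text
time: 11.5
tool_pos: [0.4424, 0.0106, 0.13]
orientation: [[-0.064, 0.998, -0.024], [0.942, 0.068, 0.329], [0.33, -0.002, -0.944]]
force: [-1.1, 5.7, 7.6]
grip_width: 0.0001
```

```bash
python3 st.py
```

```text
11.5 plate pos [ 25.59 141.5   38.08] F plate [1.06 7.93 5.27] wid 0.00010739150289021648
(array([-0.014,  0.24 ,  0.083]), array([-0.003, -0.001, -0.001]))
```

{"fn": "send_rows", "kwargs": {
  "increments": [
    [1,0.0001,-0.0019,-0.0007,0,0,0],
    [1,0.0002,-0.0038,-0.0013,0,0,0],
    [1,0.0003,-0.0048,-0.0016,0,0,0]
  ]
}}

```text
time: 11.8
tool_pos: [0.4424, 0.0094, 0.1296]
orientation: [[-0.064, 0.998, -0.024], [0.942, 0.068, 0.329], [0.33, -0.002, -0.944]]
force: [-2.9, 7.1, 6.8]
grip_width: -0.0002
```

```bash
python3 st.py
```

```text
11.8 plate pos [ 25.57 140.22  38.09] F plate [-0.96  9.15  4.65] wid -0.0001821149879861039
(array([-0.015,  0.244,  0.085]), array([-0.003, -0.001, -0.001]))
```

{"fn": "send_rows", "kwargs": {
  "increments": [
    [1,0.0001,-0.0019,-0.0007,0,0,0],
    [1,0.0002,-0.0038,-0.0013,0,0,0],
    [1,0.0003,-0.0048,-0.0016,0,0,0]
  ]
}}

```text
time: 12.1
tool_pos: [0.4425, 0.0082, 0.1292]
orientation: [[-0.064, 0.998, -0.024], [0.942, 0.068, 0.329], [0.33, -0.002, -0.944]]
force: [-2.8, 7.2, 7.8]
grip_width: -0.0001
```

```bash
python3 st.py
```

```text
12.1 plate pos [ 25.57 138.96  38.09] F plate [-0.55  9.46  5.42] wid -0.0001189037728259518
(array([-0.015,  0.249,  0.086]), array([-0.003, -0.001, -0.001]))
```

{"fn": "send_rows", "kwargs": {
  "increments": [
    [1,0.0001,-0.0013,-0.0004,0,0,0],
    [1,0.0002,-0.0026,-0.0009,0,0,0],
    [1,0.0003,-0.0038,-0.0013,0,0,0]
  ]
}}

```text
time: 12.4
tool_pos: [0.4426, 0.0073, 0.1289]
orientation: [[-0.064, 0.998, -0.024], [0.942, 0.068, 0.329], [0.33, -0.002, -0.944]]
force: [-1.8, 7.3, 8.5]
grip_width: -0.0003
```

```bash
python3 st.py
```

```text
12.4 plate pos [ 25.58 137.97  38.09] F plate [0.62 9.77 5.72] wid -0.00033738792754803683
(array([-0.015,  0.253,  0.087]), array([-0.003, -0.001, -0.001]))
```

{"fn": "send_rows", "kwargs": {
  "increments": [
    [1,0.0001,-0.0013,-0.0004,0,0,0],
    [1,0.0002,-0.0026,-0.0009,0,0,0],
    [1,0.0003,-0.0038,-0.0013,0,0,0]
  ]
}}

```text
time: 12.7
tool_pos: [0.4426, 0.0063, 0.1286]
orientation: [[-0.064, 0.998, -0.024], [0.942, 0.068, 0.329], [0.33, -0.002, -0.944]]
force: [-2.2, 6.3, 8.0]
grip_width: -0.0001
```

```bash
python3 st.py
```

```text
12.7 plate pos [ 25.55 136.97  38.09] F plate [0.1  8.67 5.77] wid -8.39251095186474e-05
(array([-0.015,  0.257,  0.089]), array([-0.003, -0.001, -0.001]))
```

{"fn": "send_rows", "kwargs": {
  "increments": [
    [1,0.0001,-0.0013,-0.0004,0,0,0],
    [1,0.0002,-0.0026,-0.0009,0,0,0],
    [1,0.0003,-0.0038,-0.0013,0,0,0]
  ]
}}

```text
time: 13.0
tool_pos: [0.4427, 0.0054, 0.1283]
orientation: [[-0.064, 0.998, -0.024], [0.942, 0.068, 0.329], [0.33, -0.002, -0.944]]
force: [-1.0, 7.5, 8.3]
grip_width: 0.0001
```

```bash
python3 st.py
```

```text
13.0 plate pos [ 25.55 136.06  38.1 ] F plate [1.25 9.81 5.25] wid 5.8396351603419985e-05
(array([-0.016,  0.26 ,  0.09 ]), array([-0.003, -0.001, -0.001]))
```

{"fn": "send_rows", "kwargs": {
  "increments": [
    [1,0.0001,-0.0013,-0.0004,0,0,0],
    [1,0.0002,-0.0026,-0.0009,0,0,0],
    [1,0.0003,-0.0038,-0.0013,0,0,0]
  ]
}}

```text
time: 13.3
tool_pos: [0.4427, 0.0051, 0.1281]
orientation: [[-0.064, 0.998, -0.025], [0.941, 0.069, 0.33], [0.331, -0.002, -0.944]]
force: [-3.1, 9.0, 9.6]
grip_width: 0.0002
```

```bash
python3 st.py
```

```text
13.3 plate pos [ 25.54 135.66  38.09] F plate [-0.36 11.81  6.57] wid 0.00022343996330498117
(array([-0.016,  0.262,  0.091]), array([-0.004, -0.002, -0.001]))
```

{"fn": "send_rows", "kwargs": {
  "increments": [
    [1,0.0001,-0.0019,-0.0007,0,0,0],
    [1,0.0003,-0.0038,-0.0013,0,0,0],
    [1,0.0003,-0.0038,-0.0013,0,0,0]
  ]
}}

```text
time: 13.6
tool_pos: [0.4427, 0.0046, 0.128]
orientation: [[-0.064, 0.998, -0.025], [0.941, 0.069, 0.331], [0.332, -0.002, -0.943]]
force: [-3.3, 10.0, 9.5]
grip_width: 0.0
```

```bash
python3 st.py
```

```text
13.6 plate pos [ 25.54 135.2   38.1 ] F plate [-0.61 12.71  6.25] wid 7.612349676775342e-06
(array([-0.016,  0.263,  0.091]), array([-0.004, -0.002, -0.002]))
```

{"fn": "send_rows", "kwargs": {
  "increments": [
    [1,0.0001,-0.0019,-0.0007,0,0,0],
    [1,0.0003,-0.0038,-0.0013,0,0,0],
    [1,0.0003,-0.0038,-0.0013,0,0,0]
  ]
}}

```text
time: 13.9
tool_pos: [0.4427, 0.0043, 0.1279]
orientation: [[-0.065, 0.998, -0.025], [0.941, 0.069, 0.331], [0.332, -0.002, -0.943]]
force: [-3.3, 10.0, 11.1]
grip_width: -0.0001
```

```bash
python3 st.py
```

```text
13.9 plate pos [ 25.52 134.8   38.11] F plate [-0.09 13.3   7.66] wid -7.623055769900286e-05
(array([-0.016,  0.265,  0.092]), array([-0.004, -0.002, -0.002]))
```

{"fn": "send_rows", "kwargs": {
  "increments": [
    [1,0.0001,-0.0019,-0.0007,0,0,0],
    [1,0.0001,-0.0019,-0.0007,0,0,0]
  ]
}}

```text
time: 14.1
tool_pos: [0.4427, 0.0041, 0.1278]
orientation: [[-0.065, 0.998, -0.026], [0.941, 0.07, 0.332], [0.333, -0.002, -0.943]]
force: [-2.8, 11.4, 12.1]
grip_width: -0.0004
```

```bash
python3 st.py
```

```text
14.1 plate pos [ 25.51 134.6   38.1 ] F plate [ 0.63 14.83  7.92] wid -0.0004055542727273093
(array([-0.016,  0.266,  0.092]), array([-0.005, -0.002, -0.002]))
```

{"fn": "send_rows", "kwargs": {
  "increments": [
    [1,0,0,0,0,0,0]
  ]
}}

```text
time: 14.2
tool_pos: [0.4427, 0.0041, 0.1278]
orientation: [[-0.065, 0.998, -0.025], [0.941, 0.07, 0.332], [0.333, -0.002, -0.943]]
force: [-4.0, 11.6, 12.3]
grip_width: -0.0001
```

```bash
python3 st.py
```

```text
14.2 plate pos [ 25.51 134.6   38.11] F plate [-0.53 15.24  8.44] wid -0.0001168951687035862
(array([-0.016,  0.266,  0.092]), array([-0.005, -0.002, -0.002]))
```

{"fn": "send_rows", "kwargs": {
  "increments": [
    [1,-0.001,0.019,0.0065,0,0,0],
    [1,-0.002,0.038,0.013,0,0,0],
    [1,-0.005,0.075,0.026,0,0,0],
    [1,-0.008,0.113,0.039,0,0,0],
    [1,-0.01,0.15,0.052,0,0,0]
  ]
}}

```text
time: 14.7
tool_pos: [0.4409, 0.0371, 0.1393]
orientation: [[-0.062, 0.998, -0.022], [0.943, 0.066, 0.325], [0.326, -0.0, -0.945]]
force: [-0.5, 0.0, -1.4]
grip_width: -0.0004
```

{"fn": "send_rows", "kwargs": {
  "increments": [
    [1,0,0.03,0.1,0,0,0],
    [1,0,0.08,0.28,0,0,0],
    [1,0,0.2,0.4,0,0,0],
    [1,0,0.4,0.45,0,0,0],
    [1,0,0.6,0.45,0,0,0]
  ]
}}

```text
time: 15.2
tool_pos: [0.4424, 0.1866, 0.254]
orientation: [[-0.061, 0.998, -0.016], [0.944, 0.063, 0.325], [0.325, 0.005, -0.946]]
force: [1.4, -0.4, -0.4]
grip_width: -0.0001
```

{"fn": "send_rows", "kwargs": {
  "increments": [
    [1,0.1,0.2,0,0,0,0],
    [1,0.1,0.4,0,0,0,0],
    [1,0.1,0.4,0,0,0,0],
    [1,0.1,0.4,0,0,0,0],
    [1,0.1,0.4,0,0,0,0]
  ]
}}

```text
time: 15.7
tool_pos: [0.4659, 0.2837, 0.2511]
orientation: [[-0.061, 0.998, -0.022], [0.944, 0.065, 0.324], [0.325, -0.001, -0.946]]
force: [0.0, -0.1, -0.7]
grip_width: 0.0
```

```bash
python3 st.py
python3 - <<'E'
from rig import env,capture
from h import *
C=[capture(n) for n in('top','scene')]
pickle.dump(C,open('c7.pkl','wb'))
a=cv2.resize(C[0]['pixels'][210:280,290:390,::-1],(470,330),interpolation=cv2.INTER_CUBIC)
b=cv2.resize(C[1]['pixels'][205:285,290:370,::-1],(330,330),interpolation=cv2.INTER_CUBIC)
cv2.imwrite('pics/m7.png',np.hstack([a,b]))
Rp,op=pickle.load(open('plate.pkl','rb'))
q=np.array([[x,y,.04] for x in(0,.048) for y in(0,.07)])@Rp.T+op
print((proj(C[0],q)-(290,210))*4.7, (proj(C[1],q)-(290,205))*4.125+(470,0))
E
```

```text
15.7 plate pos [ 73.57 437.14  49.25] F plate [-0.17 -0.31 -0.6 ] wid 1.8188396306650622e-05
(array([-0.109, -0.853, -0.401]), array([ 0.   , -0.001,  0.001]))
[[424.68754162 248.64403842]
 [302.6164991  256.84358522]
 [430.07738545 158.77771229]
 [307.10566415 165.1431628 ]] [[764.67615831  79.60320377]
 [731.67939992 113.76146869]
 [700.90421663  38.37602655]
 [665.27612539  70.60811705]]
```

View pics/m7.png

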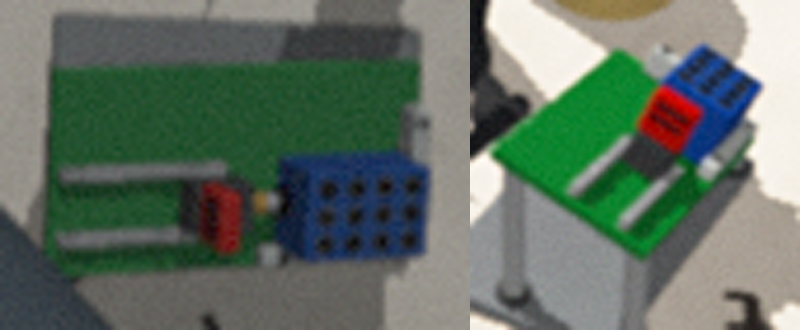

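```bash
python3 -c "
from rig import sign_off
print(sign_off())"
```

```text
the job is handed in; nothing more can be done
None
```

The block sits in the corner with the clamp tip on it, and I have handed the job in; no verdict was reported.

- **Placing the block:** I gripped it across its 48 mm width and set it on the plate about 10 mm short of the ledge and the end stop. A firm touch found the plate, reading about 15 N on the wrist. I then backed off slightly and opened the fingers, and the block slid home by itself.
- **Clamping:** I pushed the handle with shut fingers at a steady drag reading of about 9.3 N. The tip met the block when the tool was about 136 mm along the ledge. I stopped at about 15 N, roughly 1.5 mm further on. That puts the tip force at 5.7 N from the force reading and 6 N from the spring travel.

**Last checks:**
- **Final pictures:** The block lies in the corner, its outline within about a pixel (roughly 2–3 mm) of the home position I predicted. The tip is against it, and the arm is clear at about zero force.
- **Disagreement:** A wrist picture after release put the block about 1.5 mm further along the ledge than predicted. I took that as camera calibration error, since the end stop and block looked in contact, and did not measure it again from close by.
- **Not measured:** I did not recheck the beaker and timer positions; none of the moves went near them.

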